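# Hold a tile frame against the fence for the screws

## Robot

A 6-joint arm with a two-finger parallel gripper is mounted at the origin on the work surface. World frame = base frame: x ahead of the robot, y to its left, z up, the work surface at z = 0. Lengths are in m, angles in rad, forces in N, time in s.
With the tool pointing down it reaches from about 0.35 to 0.725 m from the base axis. Payload 6 kg.
Tool frame: the origin (TCP) lies at the centre of the arm's flange, where the gripper is bolted on; the fingertips stand 173 mm ahead of it and the grasp point (between the pads) lies 155 mm ahead of it; z points along the fingers, y is the line along which they close (so a half turn about z gives the same grasp; the last joint's range is limited). The gripper opens to 85 mm and grips with 20 to 120 N. Pads are 22 mm wide; open, the fingers measure 114 mm over their backs; the gripper's body (76 mm by 85 mm) begins 54 mm behind the grasp point. The pads swing forward as they close: fully open they stand 13 mm farther back than shut.
Start: joints at [-0.822, 0.04, 0.085, 0, -1.615, -0.334], TCP at [0.242, -0.549, 0.405] pointing down, gripper open.
Joint ranges: [-2.56, 2.56], [-1.29, 2.01], [-1.08, 1.49], [-3.29, 1.98], [-2.81, -0.18], [-2.99, 2.99]. Speed limits (rad/s): [2.57, 2.57, 3.01, 3.14, 3.14, 3.14].

## Interface

Orientations are given as a unit quaternion [x, y, z, w].
In Python, from workcell import state, cams, ticket gives the robot as it stands.
- The arm moves only by the tool carry_out, never from a script. Its argument "deltas" is a list of rows, each a list of 3 entries, a list of its own where there are three numbers: the shift along the tool's x, y, z in cm, then the turn, a rotation vector about the tool's x, y, z in degrees, then the closure in counts, from 0 (fully open) to 255 (shut). In form: [[[x, y, z], [wx, wy, wz], jaw], ...]. A call has 1 to 5 rows; each row shifts and turns the commanded pose from where the row before left it, along the tool's axes as they then stand; what a row does not reach is not made up. A row lasts 1/12 s, in which the tool goes at most 41.7 mm and 7.16 degrees, less where a joint would pass 70% of its speed; a pose out of reach is approached as far as the arm can. A call with a gripper value outside its range is refused whole. The fingers move at their own pace and stop on an object; the grip force is fixed at half the most. Time passes only in rows, so rows that do not move let the fingers close. It gives the time, the measured TCP pose, the force, the opening and the grip force at its end, in the units of the state.
- state(): the state, without advancing time (a new reading comes with each control period).
- cams.read_camera(name): name is "scene" or "top" or "wrist"; returns (picture, depth): 480x640x3 uint8, blue, green, red; 480x640 float32, m along the optical axis (not along the pixel's ray), 0 where there is no reading.
- cams.camera_info(name): a dict with "mtx" (3x3 intrinsics, pixels), "origin" and "attitude" of the camera in the world. Camera axes: x right, y down, z forward; pixel columns grow to the right and rows downward; lengths in m; the calibration is good to about 2 mm. A picture is of the moment at which its call begins: read the wrist's pose just before it. camera_info takes no time and is no camera call; for the wrist camera it gives the pose at the moment of the call.
- ticket.hand_in(): hands the job in; it is judged then, once.
The state is a dict: "clock": time; "q": joint angles; "joint_velocities": joint speeds; "tau": joint torques, N m; "position": TCP position; "ee_rot": TCP orientation; "force": force on the tool from outside, world axes, zero at the start; "wrist_torque": the same for the moment, N m; "grip_width": opening from 0.0 (shut) to 1.0 (fully open); "grip_force": force on a finger pad.
Only numpy, scipy, OpenCV 4.12 (cv2) and the standard library are available. Lean on these libraries where they do the work, as an engineer would, in place of code of your own. Each camera call takes 0.05 s, during which the arm holds its last target. There are 200 camera calls.

## Task

Be a third hand at the framing jig: flip the cam lever outward to free the parked pusher, then slide the pusher forward by its handle so that its sprung pad brings the framed tile gently up square and flush against the fence, and press with about 10 N, which squeezes the spring to about half its length. Finish while still holding the pusher there: do not let go and do not lock it, a colleague will now drive the screws. Press through the pad and not on the frame itself, and leave the other things on the table where they are.

Things in the scene. Friction and masses are not known exactly. Their poses are not given: they have to be found in the camera images.
- jig: Wooden framing jig fixed on the table: a waxed bed 200 (x) by 480 (y) by 18 mm thick. Origin: centre of the bed's underside, on the table. Its +y axis is the direction of pressing (from pusher to fence), its z is up. The pusher slides along its line x = 0; the cam lever is on its +x side, the fence at its +y end.
- fence: Dark wooden bar 180 (x) by 30 (y) by 50 mm high, fixed across the +y end of the bed. Origin: lower edge of the middle of its face towards the pusher, on the bed's top; that face is the plane y = 0 of this frame, which is parallel to the jig's and lies 180 mm ahead of the jig's origin.
- pusher: Sliding wooden block 70 (x) by 60 (y) by 30 mm with an upright handle. Origin: centre of its underside, 21 mm above the table. Parked at y = -130 mm in the jig's frame; once free it slides up to 185 mm in the jig's +y, friction about 1 N. Locked, the lever's dog blocks a steel lug on its +x side. Forward, only the hand holds it: let go, the spring pushes it back.
- pusher_grip (a point): Grip point in the pusher's handle, 101 mm above the table; the handle is an upright bar 26 (x) by 16 (y) mm, from 51 to 113 mm above the table. Pinch it from above with one finger before and one behind it (along y), or push it from behind.
- spring_pad (a joint): Squeeze of the pad's spring in m: 0 = relaxed, 0.032 = stop. The spring stands in the 40 mm gap between the pusher's block and the pad, stiffness 500 N/m, no preload: 10 N is 0.020. Friction of the frame on the waxed bed takes 1 to 3 N of it before the fence, so rather 0.020 to 0.024 than less.
- pad_face (a point): Middle of the pad's front face. The pad is an upright wooden plate with a cork face, 90 (x) by 14 (y) by 30 mm high, carried on a rod before the pusher; relaxed, its face is 84 mm ahead of the pusher's origin.
- cam_lever (a joint): Angle of the cam lever in rad: 0 = locked, handle leaning 0.5 rad (29 degrees) inward over the slide; it grows as the handle is flipped up and outward (to the jig's +x) to the stop at 1.3, where it leans 0.8 rad outward. The dog is clear of the lug from about 0.45; fully flipped is above 0.9. It stays where it is left (friction about 0.1 N m).
- lever_pivot (a point): Axis of the cam lever, parallel to the jig's y, 45 mm above the table, 88 mm to +x and 70 mm to -y of the jig's origin.
- lever_knob (a point): Centre of the black ball, 22 mm diameter, on the end of the lever's handle, a steel rod of 12 mm diameter; 80 mm from the pivot. The handle can be pushed over at or below the ball from the inner side, where nothing within 35 mm of it stands higher than 55 mm.
- tile_frame: The part: a pale wooden frame 110 (x) by 100 (y) by 22 mm high around a terracotta relief tile, about 0.22 kg, lying loose on the bed between pad and fence, maybe a little askew. Origin: centre of its underside, on the bed 18 mm above the table. Pressed home, its centre is 50 mm from the fence's face.
- glaze_jar: Bystander: closed jar, 60 mm diameter, 75 mm high. Origin: underside centre.
- water_cup: Bystander: clear plastic cup, 72 mm diameter, 90 mm high. Origin: underside centre.
- brush: Bystander: brush 190 mm long, lying on the table. Origin near its middle.
- slip_bowl: Bystander: white bowl, 100 mm diameter, 45 mm high. Origin: underside centre.
- spare_tile: Bystander: bare terracotta tile 100 by 100 by 12 mm. Origin: underside centre.
- hanger_tray: Bystander: small steel tray 60 by 34 by 14 mm on the bed's end, behind the fence. Origin: underside centre.
- screwdriver: Bystander: screwdriver 170 mm long, lying on the table. Origin near its middle.
There are look-alikes about, which are no part of the job. What is shaped like the tile_frame but pink is not meant.

How it is judged:
By the outcome, as a careful person would: the job done as asked, in the order asked, and still so for the second after the job is handed in, while the arm keeps its last pose, push and grip.
It also fails if it takes over 45 s, if anything falls off the work surface, if the arm or the gripper's body presses on something with over 40 N, if the wrist force passes 120 N, or if a joint passes its speed limit or range.

## Working session

There is one attempt and no reset: what is moved stays moved. The work goes in short steps, Python scripts to look and compute and a tool call to move; the robot and the scene stay as the last step left them, time stands still between calls to the robot, and variables do not carry over. Pictures are saved under pics/ and viewed, at most 10 in all, crops included, and the job is handed in when it is done.

Besides the shell and the picture viewer there is one more tool, called after ">>>" as a command line: name --argument value ..., lists and objects as JSON in quotes. carry_out: Moves the arm, as the interface text tells. Its arguments: {"type":"object","properties":{"deltas":{"type":"array"}},"required":["deltas"]}

```bash
mkdir -p pics; cat > h.py <<'E'
import numpy as np, cv2
from scipy.spatial.transform import Rotation as R
from workcell import state, cams, ticket
def cam(n):
    i=cams.camera_info(n); a=np.array(i["attitude"],float)
    M=a if a.shape==(3,3) else R.from_quat(a).as_matrix()
    return np.array(i["mtx"],float),np.array(i["origin"],float),M
def ray(n,u,v,z,c=None):
    K,o,M=c or cam(n); d=M@np.linalg.solve(K,[u,v,1]); return o+d*(z-o[2])/d[2]
def pts(n,dep,c=None):
    K,o,M=c or cam(n); v,u=np.mgrid[:480,:640]
    p=np.stack([(u-K[0,2])/K[0,0],(v-K[1,2])/K[1,1],np.ones(u.shape)],-1)*dep[...,None]
    return p@M.T+o
E
python3 - <<'E'
from h import *
print(state())
for n in("top","scene"):
    print(n,cams.camera_info(n)); im,d=cams.read_camera(n); cv2.imwrite(f"pics/{n}0.png",im); np.save(f"{n}0.npy",d)
E
```

```text
{'clock': 0.0, 'q': array([-8.22297730e-01,  4.08031643e-02,  8.38031932e-02, -4.95487868e-04,
       -1.61549047e+00, -3.33696879e-01]), 'joint_velocities': array([-3.22806148e-04,  2.84401655e-04, -1.24042318e-03,  6.15263740e-04,
       -1.74045802e-03, -5.76333760e-05]), 'tau': array([-2.19010552e-03, -3.68210757e+01,  3.47396028e+01,  6.93238020e+00,
       -5.53368489e-03,  6.21233744e-05]), 'position': array([ 0.24189202, -0.54905151,  0.40367306]), 'ee_rot': array([-2.05927704e-01,  9.78566810e-01,  8.53533273e-04, -2.24151110e-04]), 'force': array([0.09220852, 0.15532428, 0.13681938]), 'wrist_torque': array([-0.00375488, -0.05069788,  0.02798945]), 'grip_force': 0.0, 'grip_width': 1.0020995352837951}
top {'mtx': array([[624.99110554,   0.        , 325.83087077],
       [  0.        , 624.99110554, 242.04864717],
       [  0.        ,   0.        ,   1.        ]]), 'origin': array([ 0.11346304, -0.0219368 ,  1.85847736]), 'attitude': array([ 0.7165786 , -0.68970361,  0.07369692, -0.0734357 ])}
scene {'mtx': array([[571.69687459,   0.        , 322.96502163],
       [  0.        , 571.69687459, 248.84981761],
       [  0.        ,   0.        ,   1.        ]]), 'origin': array([1.45035194, 0.14883572, 0.82900072]), 'attitude': array([ 0.57480627,  0.68529715, -0.3415273 , -0.28866011])}
```

View pics/top0.png

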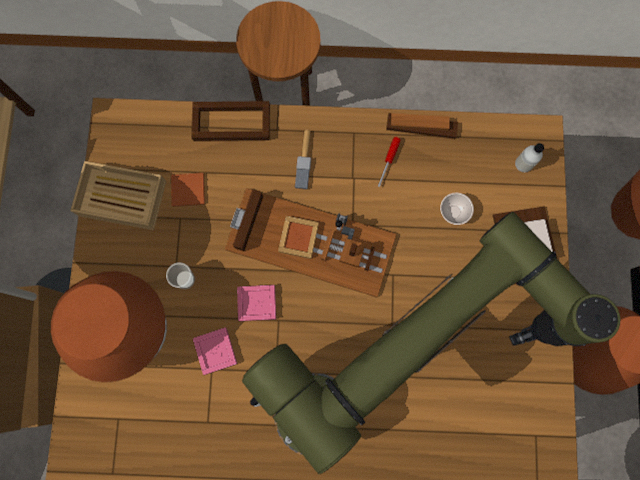

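View pics/scene0.png

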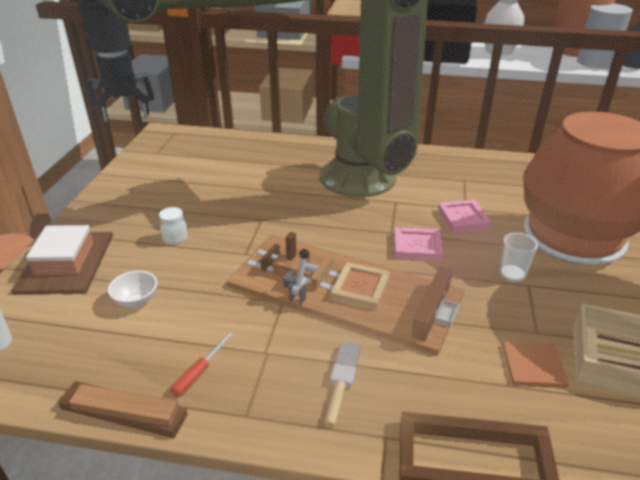

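Both views show the jig with its fence on the left at about (248,220) in the top view. The frame is at (299,237), the lever at (345,225) on the far side and the pusher near (355,250). I'll take heights from the depth image.

```bash
python3 - <<'E'
from h import *
im=cv2.imread("pics/top0.png"); P=pts("top",np.load("top0.npy")); 
roi=np.zeros(P.shape[:2],bool); roi[180:305,220:405]=1
Z=P[...,2]
def rect(m,name,zt):
    m=(m&roi).astype(np.uint8); n,l,s,c=cv2.connectedComponentsWithStats(m)
    for i in range(1,n):
        if s[i,4]<25: continue
        uv=np.argwhere(l==i)[:,::-1]; q=np.array([ray("top",u,v,zt,C)[:2] for u,v in uv]).astype(np.float32)
        r=cv2.minAreaRect(q*1000); print(name,s[i,4],c[i].round(),np.round(r[0],1),np.round(r[1],1),round(r[2],1),'medz',np.median(Z[l==i]).round(4))
C=cam("top")
rect((Z>.011),"all>11mm",.018)
rect((Z>.055)&(Z<.08),"fence",.068)
rect((Z>.03)&(Z<.046),"frame",.04)
rect((Z>.085),"tall",.113)
c=cv2.resize(im[170:310,215:410],None,fx=4,fy=4,interpolation=cv2.INTER_CUBIC); cv2.imwrite("pics/crop0.png",c)
E
```

```text
all>11mm 99 [301. 184.] [680.2  67.8] [28.8 36.9] 2.2 medz 0.0184
all>11mm 10158 [310. 242.] [506.5  35.1] [487.2 210.9] 74.5 medz 0.022
all>11mm 613 [256. 295.] [336.4 187.4] [ 56.4 112. ] 2.2 medz 0.0196
fence 648 [247. 219.] [552.5 219.3] [ 33.  180.9] 74.8 medz 0.0681
fence 44 [341. 218.] [565.8 -57.7] [29.1 20.2] 73.3 medz 0.0605
fence 40 [347. 253.] [464.1 -80. ] [32.2 40. ] 8.0 medz 0.0579
frame 977 [298. 237.] [509.5  69. ] [101.  113.3] 80.6 medz 0.0372
frame 49 [336. 248.] [480.6 -45.3] [40.4 17. ] 76.6 medz 0.0414
frame 29 [366. 257.] [ 456.6 -136.6] [29.6 11.2] 70.0 medz 0.0422
tall 48 [338. 224.] [537.3 -49.3] [20.5 20.1] 19.9 medz 0.1235
tall 59 [353. 249.] [465.4 -92.2] [15.3 30.3] 73.7 medz 0.1122
```

View pics/crop0.png

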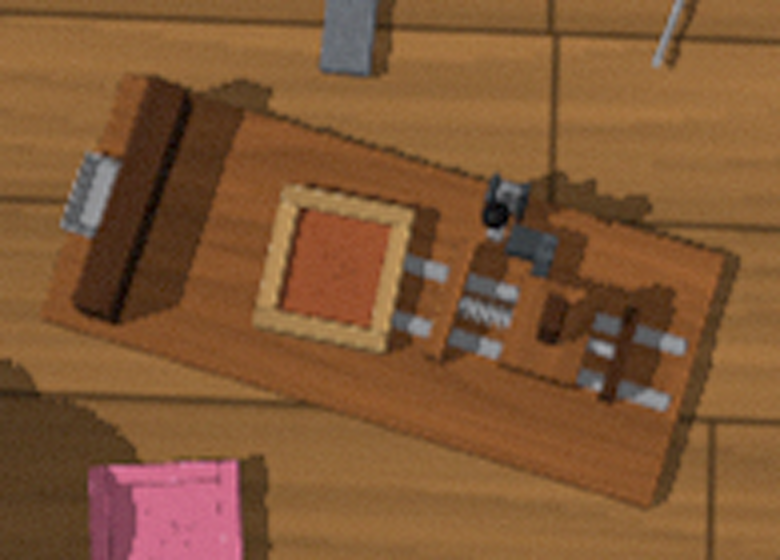

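The crop shows the ball at about crop (495,213), the handle at (553,318) and the frame askew by about 6°. Fence and handle agree on the jig pose: origin (500.3, 32) mm, +y at 74.7°.

```bash
cat >> h.py <<'E'
O=np.array([.5003,.032]); A=np.radians(74.7); JY=np.array([np.cos(A),np.sin(A)]); JX=np.array([JY[1],-JY[0]])
def w(x,y): return O+(x*JX+y*JY)/1000
def J(p): d=np.array(p[:2])-O; return np.array([d@JX,d@JY])*1000
def go(x,y,ztip,off=.173):
    s=state(); r=R.from_quat(s["ee_rot"]); M=r.as_matrix()
    sg=np.sign(M[:2,1]@JY); y3=np.r_[sg*JY,0]; z3=np.array([0,0,-1.]); T=R.from_matrix(np.c_[np.cross(y3,z3),y3,z3])
    d=np.r_[w(x,y),ztip+off]-s["position"]
    print("t",s["clock"],"jig tcp",J(s["position"]).round(1),"z",s["position"][2].round(4),"F jig",np.round([s["force"][:2]@JX,s["force"][:2]@JY,s["force"][2]],1),"q6",s["q"][5].round(2))
    print("shift cm in current axes",(M.T@d*100).round(2),"in target axes",(T.as_matrix().T@d*100).round(2),"turn deg",np.degrees((r.inv()*T).as_rotvec()).round(1), "toolX in jig",(M[:2,0]@JX).round(2),"toolY",(M[:2,1]@JY).round(2))
E
python3 -c "
from h import *
go(10,-70,.20)"
```

```text
t 0.1 jig tcp [ -95.9 -628.7] z 0.4038 F jig [-0.6  0.1  0.8] q6 -0.33
shift cm in current axes [-43.43  36.69   3.13] in target axes [-10.59  55.87   3.08] turn deg [ 0.1 -0.  39.1] toolX in jig -0.78 toolY 0.78
```

>>> carry_out --deltas '[[[0,0,0],[0,0,7],255],[[0,0,0],[0,0,7],255],[[0,0,0],[0,0,7],255],[[0,0,0],[0,0,7],255],[[0,0,0],[0,0,7],255]]'

```text
clock: 0.52
position: [0.2419, -0.5491, 0.404]
ee_rot: [0.101, 0.995, 0.0, -0.0]
force: [0.3, -0.2, -0.1]
grip_width: 0.298
grip_force: 0.0
```

>>> carry_out --deltas '[[[0,0,0],[0,0,4.1],255],[[-0.7,3.8,0.2],[0,0,0],255],[[-0.7,3.8,0.2],[0,0,0],255],[[-0.7,3.8,0.2],[0,0,0],255],[[-0.7,3.8,0.2],[0,0,0],255]]'

```text
clock: 0.93
position: [0.3092, -0.4085, 0.3959]
ee_rot: [0.134, 0.991, 0.0, -0.0]
force: [1.2, 0.1, -0.3]
grip_width: 0.004
grip_force: 0.0
```

>>> carry_out --deltas '[[[-0.7,3.8,0.2],[0,0,0],255],[[-0.7,3.8,0.2],[0,0,0],255],[[-0.7,3.8,0.2],[0,0,0],255],[[-0.7,3.8,0.2],[0,0,0],255],[[-0.7,3.8,0.2],[0,0,0],255]]'

```text
clock: 1.35
position: [0.3932, -0.2341, 0.3864]
ee_rot: [0.133, 0.991, 0.0, 0.0]
force: [1.7, -0.6, -0.3]
grip_width: -0.0
grip_force: 0.0
```

```bash
python3 -c "
from h import *
go(10,-70,.20)"
```

```text
t 1.35 jig tcp [ -33.1 -284.9] z 0.3864 F jig [ 1.8 -0.1 -0.3] q6 -1.75
shift cm in current axes [-4.29 21.5   1.35] in target axes [-4.31 21.49  1.34] turn deg [ 0.  0. -0.] toolX in jig -1.0 toolY 1.0
```

>>> carry_out --deltas '[[[-0.7,3.6,0.2],[0,0,0],255],[[-0.7,3.6,0.2],[0,0,0],255],[[-0.7,3.6,0.2],[0,0,0],255],[[-0.7,3.6,0.2],[0,0,0],255],[[-0.7,3.6,0.2],[0,0,0],255]]'

```text
clock: 1.77
position: [0.4746, -0.0697, 0.3765]
ee_rot: [0.133, 0.991, 0.0, 0.0]
force: [0.7, -0.7, 0.8]
grip_width: 0.003
grip_force: 0.0
```

>>> carry_out --deltas '[[[-0.8,3.5,0.3],[0,0,0],255],[[0,0,0],[0,0,0],255],[[0,0,0],[0,0,0],255]]'

```text
clock: 2.02
position: [0.4918, -0.0384, 0.3726]
ee_rot: [0.132, 0.991, -0.0, -0.001]
force: [-0.4, 0.2, -0.2]
grip_width: -0.0
grip_force: 0.0
```

```bash
python3 - <<'E'
from h import *
go(10,-70,.09)
c=cam("wrist"); im,d=cams.read_camera("wrist"); cv2.imwrite("pics/w1.png",im); P=pts("wrist",d,c)
Z=P[...,2]; g=im.max(2)
m=((Z>.1)&(Z<.13)).astype(np.uint8); n,l,s,ce=cv2.connectedComponentsWithStats(m)
for i in range(1,n):
    if s[i,4]>60:
        q=P[l==i]; print(s[i,4],ce[i].round(),J(q[:,:2].mean(0)) .round(1),"z max",q[:,2].max().round(3), [J(a).round() for a in (q.min(0),q.max(0))])
E
```

```text
t 2.0167 jig tcp [ 10.4 -70.1] z 0.3726 F jig [-0.4  0.  -0.2] q6 -2.17
shift cm in current axes [1.000e-02 3.000e-02 1.096e+01] in target axes [4.000e-02 1.000e-02 1.096e+01] turn deg [-0.1 -0.1  0.1] toolX in jig -1.0 toolY 1.0
907 [249. 238.] [   1.  -125.6] z max 0.115 [array([  -8., -140.]), array([  13., -113.])]
```

View pics/w1.png

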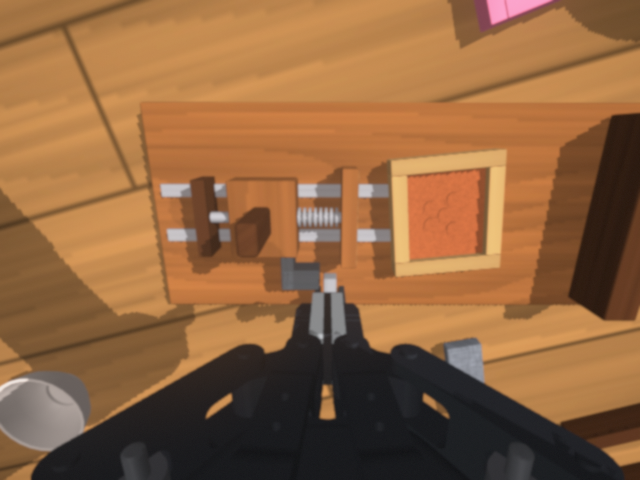

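The wrist view shows the frame at (447,213), slightly askew, and the handle at (247,238), at jig (0,-129) as expected. The lever hides behind the fingers. I'll go down on its inner side, then push it outward.

>>> carry_out --deltas '[[[0,0,3.5],[0,0,0],255],[[0,0,3.5],[0,0,0],255],[[0,0,2.5],[0,0,0],255],[[0,0,1.4],[0,0,0],255],[[0,0,0],[0,0,0],255]]'

```text
clock: 2.48
position: [0.4899, -0.0411, 0.2609]
ee_rot: [0.134, 0.991, -0.001, -0.003]
force: [-0.5, -0.0, -0.6]
grip_width: -0.0
grip_force: 0.0
```

>>> carry_out --deltas '[[[-1,0,0],[0,0,0],255],[[-1,0,0],[0,0,0],255],[[-1,0,0],[0,0,0],255],[[-1,0,0],[0,0,0],255],[[-1,0,0],[0,0,0],255]]'

```text
clock: 2.9
position: [0.54, -0.0542, 0.2668]
ee_rot: [0.134, 0.991, 0.0, 0.001]
force: [-1.9, 1.4, 1.4]
grip_width: -0.001
grip_force: 1.0
```

>>> carry_out --deltas '[[[-1.1,0,0],[0,0,0],255],[[-1.1,0,0],[0,0,0],255],[[-1.1,0,0],[0,0,0],255],[[-1.1,0,0],[0,0,0],255],[[-1.1,0,0],[0,0,0],255]]'

```text
clock: 3.32
position: [0.5928, -0.0688, 0.2661]
ee_rot: [0.134, 0.991, -0.0, -0.0]
force: [-2.3, 0.5, 0.0]
grip_width: 0.002
grip_force: 0.9
```

```bash
python3 -c "
from h import *
go(117,-70,.09)"
```

```text
t 3.3167 jig tcp [115.8 -72.9] z 0.2661 F jig [-2.3 -0.1  0. ] q6 -2.06
shift cm in current axes [-0.12  0.29  0.31] in target axes [-0.12  0.29  0.31] turn deg [-0.  -0.  -0.1] toolX in jig -1.0 toolY 1.0
```

>>> carry_out --deltas '[[[-0.4,0,0],[0,0,0],255],[[2,0,0],[0,0,0],255],[[1,0,-3.5],[0,0,0],255],[[0,0,-3.5],[0,0,0],0],[[2,-1,-1],[0,0,0],0]]'

```text
clock: 3.73
position: [0.5468, -0.0657, 0.3515]
ee_rot: [0.133, 0.991, -0.0, 0.004]
force: [-0.2, -0.8, 1.6]
grip_width: 0.271
grip_force: 0.0
```

>>> carry_out --deltas '[[[3,-2,0],[0,0,0],0],[[3,-2,0],[0,0,0],0],[[1,-0.6,0],[0,0,0],0],[[0,0,0],[0,0,0],0]]'

```text
clock: 4.07
position: [0.4636, -0.0924, 0.3473]
ee_rot: [0.134, 0.991, 0.001, 0.002]
force: [0.4, 0.2, 0.7]
grip_width: 0.847
grip_force: 0.0
```

```bash
python3 - <<'E'
from h import *
go(0,-129,.101,.155)
P=pts("top",cams.read_camera("top")[1]); im,d=cams.read_camera("scene"); cv2.imwrite("pics/s2.png",cv2.resize(im[180:380,200:480],None,fx=2.5,fy=2.5))
S=pts("scene",d)
q=np.r_[P.reshape(-1,3),S.reshape(-1,3)]; d=q[:,:2]-O; x=d@JX*1000; y=d@JY*1000
m=(x>75)&(x<165)&(y>-95)&(y<-45)&(q[:,2]>.075)&(q[:,2]<.15)
print("knob",m.sum(),x[m].mean(),y[m].mean(),q[m,2].max(), x[m].min(),x[m].max())
E
```

```text
t 4.0667 jig tcp [  -2.5 -129.6] z 0.3473 F jig [0.3 0.3 0.7] q6 -2.07
shift cm in current axes [-0.21  0.05  9.13] in target axes [-0.25  0.06  9.13] turn deg [ 0.1  0.3 -0.1] toolX in jig -1.0 toolY 1.0
knob 157 135.9016697262562 -65.94510565180676 0.11987147623105665 76.59626054471546 160.16143802525642
```

View pics/s2.png

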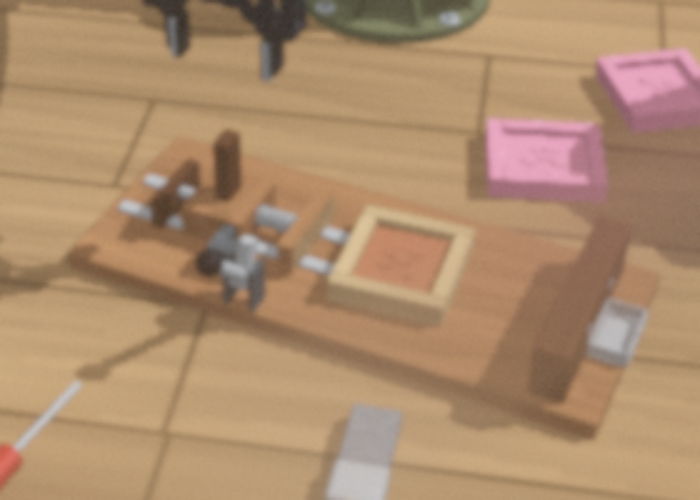

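The lever leans outward (ball at about (210,260) in the crop, knob near jig x ≈ 136 mm, angle about 1.2). Next, pinch the handle.

>>> carry_out --deltas '[[[-0.2,0,3],[0,0,0],0],[[0,0,3],[0,0,0],0],[[0,0,2],[0,0,0],0],[[0,0,1.1],[0,0,0],0],[[0,0,0],[0,0,0],0]]'

```text
clock: 4.58
position: [0.4677, -0.0915, 0.2511]
ee_rot: [0.133, 0.991, -0.001, -0.002]
force: [0.2, 0.1, -0.4]
grip_width: 1.001
grip_force: 0.0
```

```bash
python3 -c "
from h import *
go(0,-130,.101,.155)"
```

```text
t 4.5833 jig tcp [   1.1 -127.8] z 0.2511 F jig [ 0.2  0.1 -0.4] q6 -2.07
shift cm in current axes [ 0.11 -0.22 -0.48] in target axes [ 0.11 -0.22 -0.49] turn deg [-0.1 -0.3 -0. ] toolX in jig -1.0 toolY 1.0
```

>>> carry_out --deltas '[[[0.1,-0.1,-0.3],[0,0,0],0],[[0,0,0],[0,0,0],150],[[0,0,0],[0,0,0],255],[[0,0,0],[0,0,0],255],[[0,0,0],[0,0,0],255]]'

```text
clock: 5.0
position: [0.4668, -0.0923, 0.2576]
ee_rot: [0.133, 0.991, 0.0, 0.001]
force: [-0.4, -0.4, 0.3]
grip_width: 0.456
grip_force: 0.0
```

>>> carry_out --deltas '[[[0,0,0],[0,0,0],255],[[0,0,0],[0,0,0],255],[[0,0,0],[0,0,0],255]]'

```text
clock: 5.25
position: [0.4668, -0.0917, 0.2572]
ee_rot: [0.133, 0.991, 0.001, 0.0]
force: [-1.1, 5.6, 2.4]
grip_width: 0.177
grip_force: 59.3
```

```bash
python3 -c "
from h import *
go(0,-130,.101,.155)"
```

```text
t 5.25 jig tcp [   0.4 -128.2] z 0.2572 F jig [-2.5  5.1  2.4] q6 -2.07
shift cm in current axes [ 0.04 -0.18  0.12] in target axes [ 0.04 -0.18  0.12] turn deg [ 0.1  0.  -0. ] toolX in jig -1.0 toolY 1.0
```

Gripped (15 mm opening). I'll slide forward gently.

>>> carry_out --deltas '[[[0,0.5,0],[0,0,0],255],[[0,0.5,0],[0,0,0],255],[[0,0.5,0],[0,0,0],255],[[0,0.5,0],[0,0,0],255],[[0,0.5,0],[0,0,0],255]]'

```text
clock: 5.67
position: [0.4734, -0.0677, 0.2572]
ee_rot: [0.133, 0.991, -0.0, 0.0]
force: [-3.0, -1.1, 5.5]
grip_width: 0.177
grip_force: 59.8
```

```bash
python3 -c "
from h import *
go(0,18,.101,.155)"
```

```text
t 5.6667 jig tcp [   0.4 -103.3] z 0.2572 F jig [-2.6 -1.8  5.5] q6 -2.12
shift cm in current axes [ 0.04 12.13  0.11] in target axes [ 0.04 12.13  0.12] turn deg [-0.  0. -0.] toolX in jig -1.0 toolY 1.0
```

>>> carry_out --deltas '[[[0,0.4,0],[0,0,0],255],[[0,0.4,0],[0,0,0],255],[[0,0.4,0],[0,0,0],255],[[0,0.4,0],[0,0,0],255],[[0,0.4,0],[0,0,0],255]]'

```text
clock: 6.08
position: [0.4786, -0.0485, 0.2572]
ee_rot: [0.133, 0.991, -0.0, 0.0]
force: [-1.8, -0.8, 6.2]
grip_width: 0.177
grip_force: 59.8
```

>>> carry_out --deltas '[[[0,0.4,0],[0,0,0],255],[[0,0.4,0],[0,0,0],255],[[0,0.4,0],[0,0,0],255],[[0,0.4,0],[0,0,0],255],[[0,0.4,0],[0,0,0],255]]'

```text
clock: 6.5
position: [0.4839, -0.0292, 0.2572]
ee_rot: [0.133, 0.991, -0.0, 0.0]
force: [-2.9, -1.6, 6.5]
grip_width: 0.18
grip_force: 59.8
```

>>> carry_out --deltas '[[[0,0.4,0],[0,0,0],255],[[0,0.4,0],[0,0,0],255],[[0,0.4,0],[0,0,0],255],[[0,0.4,0],[0,0,0],255],[[0,0.4,0],[0,0,0],255]]'

```text
clock: 6.92
position: [0.4892, -0.0099, 0.2572]
ee_rot: [0.133, 0.991, -0.0, 0.0]
force: [-2.0, -2.2, 5.5]
grip_width: 0.176
grip_force: 59.8
```

```bash
cat > look.py <<'E'
from h import *
import sys
go(0,18,.101,.155)
c=cam("scene"); im,d=cams.read_camera("scene"); P=pts("scene",d,c); q=P-np.r_[O,0]; x=q[...,:2]@JX*1000; y=q[...,:2]@JY*1000; Z=P[...,2]
# frame top: light wood by colour and height
hsv=cv2.cvtColor(im,cv2.COLOR_BGR2HSV)
b=(abs(x)<75)&(y>-30)&(y<182)&(Z>.033)&(Z<.046)
m=(b&(hsv[...,2]>120)).astype(np.uint8); n,l,s,ce=cv2.connectedComponentsWithStats(m); i=1+s[1:,4].argmax()
uv=np.argwhere(l==i)[:,::-1]; w_=np.array([J(ray("scene",u,v,.04,c)) for u,v in uv],np.float32); r=cv2.minAreaRect(w_)
print("frame rect jig centre",np.round(r[0],1),"size",np.round(r[1],1),"ang",round(r[2],1),s[i,4],"y range",np.percentile(w_[:,1],[.5,99.5]).round(1))
cv2.imwrite(sys.argv[1],cv2.resize(im[180:380,200:480],None,fx=2.8,fy=2.8,interpolation=cv2.INTER_CUBIC))
E
python3 look.py pics/s3.png
```

```text
t 6.9167 jig tcp [  0.3 -43.3] z 0.2572 F jig [-1.4 -2.7  5.5] q6 -2.23
shift cm in current axes [0.03 6.13 0.11] in target axes [0.03 6.13 0.12] turn deg [-0.  0. -0.] toolX in jig -1.0 toolY 1.0
frame rect jig centre [13.1 81.7] size [120.4 117. ] ang 0.3 1175 y range [ 27.1 139. ]
```

View pics/s3.png

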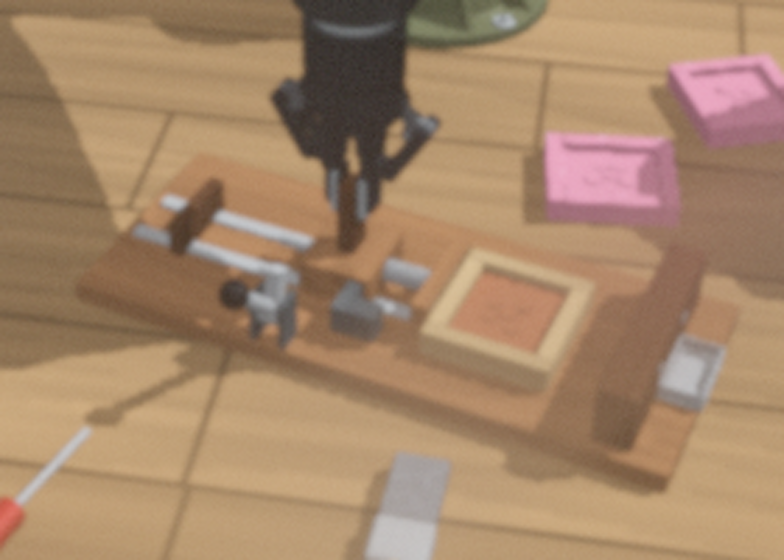

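The frame (508,315 in the crop) travels ahead of the pad and looks close to square. Continuing.

>>> carry_out --deltas '[[[0,0.4,0],[0,0,0],255],[[0,0.4,0],[0,0,0],255],[[0,0.4,0],[0,0,0],255],[[0,0.4,0],[0,0,0],255],[[0,0.4,0],[0,0,0],255]]'

```text
clock: 7.38
position: [0.4944, 0.0094, 0.2572]
ee_rot: [0.133, 0.991, -0.0, 0.0]
force: [-2.3, -0.4, 6.4]
grip_width: 0.175
grip_force: 59.8
```

>>> carry_out --deltas '[[[0,0.3,0],[0,0,0],255],[[0,0.3,0],[0,0,0],255],[[0,0.2,0],[0,0,0],255],[[0,0.2,0],[0,0,0],255],[[0,0.2,0],[0,0,0],255]]'

```text
clock: 7.8
position: [0.4976, 0.021, 0.2572]
ee_rot: [0.133, 0.991, -0.0, 0.0]
force: [-2.9, -0.8, 5.7]
grip_width: 0.176
grip_force: 59.9
```

>>> carry_out --deltas '[[[0,0.2,0],[0,0,0],255],[[0,0.2,0],[0,0,0],255],[[0,0.2,0],[0,0,0],255],[[0,0.2,0],[0,0,0],255],[[0,0.2,0],[0,0,0],255]]'

```text
clock: 8.22
position: [0.5002, 0.0306, 0.2572]
ee_rot: [0.133, 0.991, -0.0, 0.0]
force: [-3.4, -0.9, 6.0]
grip_width: 0.177
grip_force: 59.9
```

```bash
python3 look.py pics/s4.png
```

```text
t 8.2167 jig tcp [ 0.3 -1.4] z 0.2572 F jig [-3.1 -1.7  6. ] q6 -2.3
shift cm in current axes [0.03 1.94 0.12] in target axes [0.03 1.94 0.12] turn deg [-0.  0. -0.] toolX in jig -1.0 toolY 1.0
frame rect jig centre [ 12.5 119.7] size [119.6 109.4] ang 0.3 1100 y range [ 69.  173.9]
```

>>> carry_out --deltas '[[[0,0.2,0],[0,0,0],255],[[0,0.2,0],[0,0,0],255],[[0,0,0],[0,0,0],255]]'

```text
clock: 8.52
position: [0.5013, 0.0345, 0.2572]
ee_rot: [0.133, 0.991, -0.0, 0.0]
force: [-2.6, 0.0, 7.1]
grip_width: 0.179
grip_force: 59.9
```

>>> carry_out --deltas '[[[0,0.2,0],[0,0,0],255],[[0,0.2,0],[0,0,0],255],[[0,0,0],[0,0,0],255]]'

```text
clock: 8.77
position: [0.5023, 0.0381, 0.2572]
ee_rot: [0.133, 0.991, -0.001, -0.0]
force: [-3.6, -2.4, 6.3]
grip_width: 0.178
grip_force: 59.9
```

>>> carry_out --deltas '[[[0,0.2,0],[0,0,0],255],[[0,0.2,0],[0,0,0],255],[[0,0,0],[0,0,0],255]]'

```text
clock: 9.02
position: [0.5033, 0.0416, 0.2572]
ee_rot: [0.133, 0.991, -0.001, -0.0]
force: [-4.3, -5.4, 5.8]
grip_width: 0.172
grip_force: 59.9
```

```bash
python3 look.py pics/s5.png
```

```text
t 9.0167 jig tcp [ 0.3 10.1] z 0.2572 F jig [-2.8 -6.3  5.8] q6 -2.32
shift cm in current axes [0.03 0.79 0.11] in target axes [0.03 0.79 0.12] turn deg [-0.1 -0.  -0. ] toolX in jig -1.0 toolY 1.0
frame rect jig centre [ 11.9 120.8] size [118.3 109.1] ang 0.3 1155 y range [ 69.3 173.9]
```

>>> carry_out --deltas '[[[0,0.2,0],[0,0,0],255],[[0,0.2,0],[0,0,0],255],[[0,0.2,0],[0,0,0],255],[[0,0.2,0],[0,0,0],255],[[0,0,0],[0,0,0],255]]'

```text
clock: 9.48
position: [0.5053, 0.0487, 0.2572]
ee_rot: [0.134, 0.991, -0.002, -0.001]
force: [-5.1, -7.3, 6.1]
grip_width: 0.179
grip_force: 60.0
```

```bash
python3 look.py pics/s6.png; python3 - <<'E'
from h import *
f=[]
for i in range(8):
    c=cam("wrist"); im,d=cams.read_camera("wrist"); f.append(state()["force"])
f=np.array(f); print("F jig y",(f[:,:2]@JY).round(1),"mean",(f[:,:2]@JY).mean(),"x",(f[:,:2]@JX).mean())
cv2.imwrite("pics/w6.png",im); np.save("w6.npy",d)
E
```

```text
t 9.4833 jig tcp [ 0.4 17.5] z 0.2572 F jig [-3.  -8.4  6.1] q6 -2.33
shift cm in current axes [0.04 0.06 0.12] in target axes [0.04 0.05 0.12] turn deg [-0.2 -0.  -0.1] toolX in jig -1.0 toolY 1.0
frame rect jig centre [ 12.1 119.7] size [118.8 109.4] ang 0.3 1161 y range [ 68.9 173.9]
F jig y [-8.7 -8.1 -7.4 -8.1 -7.9 -8.8 -8.1 -9.5] mean -8.321518446344442 x -2.3934518884408114
```

View pics/w6.png

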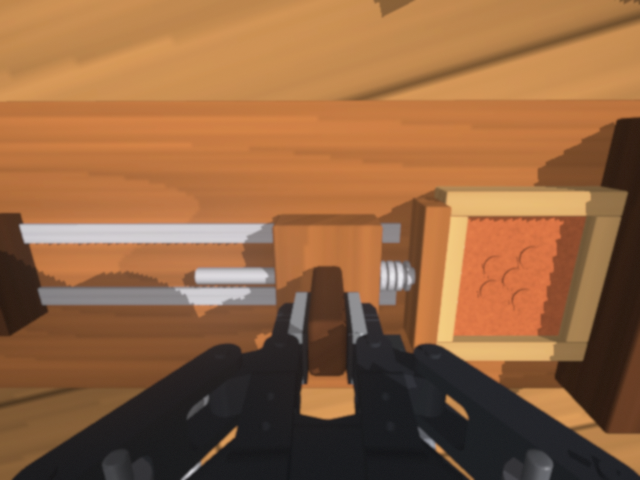

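The frame's far edge meets the fence at about (600,330) and the pad lies flat along its near side. The block's front edge is at u≈382 and the pad's back at u≈415. I'll measure that gap with rays at the top's height.

```bash
python3 - <<'E'
from h import *
im=cv2.imread("pics/w6.png"); P=pts("wrist",np.load("w6.npy")); c=cam("wrist")
g=cv2.cvtColor(im,cv2.COLOR_BGR2GRAY).astype(float); 
for v0,v1,z in((222,228,.051),(245,258,.051),(308,325,.051)):
    r=g[v0:v1].mean(0); dr=np.gradient(cv2.GaussianBlur(r[None],(0,0),1)[0]); v=(v0+v1)/2
    pk=[u for u in range(265,460) if abs(dr[u])>4 and abs(dr[u])==abs(dr[u-2:u+3]).max()]
    print(v,[(u,round(dr[u]),J(ray("wrist",u,v,z,c))[1].round(1), np.median(P[v0:v1,u+3,2]).round(3)) for u in pk])
# depth-based: pad top & block top y extents
q=P[...,:2]-O; x=q@JX*1000; y=q@JY*1000; Z=P[...,2]
u,v=np.meshgrid(range(640),range(480))
for a,b,zl,zh in((270,390,.046,.056),(405,447,.042,.06)):
    m=(u>=a)&(u<=b)&(v>235)&(v<330)&(Z>zl)&(Z<zh); print(m.sum(),"y",np.percentile(y[m],[1,5,50,95,99]).round(1),"z",np.median(Z[m]).round(4))
# frame/pad edge angle
ft=(Z>.036)&(Z<.044)&(u>430)&(v>180)&(v<365); pt=np.argwhere(ft)[:,::-1]
w_=np.c_[x[ft],y[ft]].astype(np.float32); r=cv2.minAreaRect(w_); print("frame",np.round(r[0],1),np.round(r[1],1),round(r[2],2))
fe=(Z>.064)&(Z<.072)&(u>560); print("fence top y min",np.percentile(y[fe],[1,5]).round(1) if fe.any() else None)
E
```

```text
225.0 [(272, -5, np.float64(-12.3), np.float64(0.047)), (400, -8, np.float64(56.0), np.float64(0.018)), (410, -5, np.float64(61.3), np.float64(0.028)), (424, 17, np.float64(68.8), np.float64(0.051)), (449, 17, np.float64(82.1), np.float64(0.04))]
251.5 [(274, 9, np.float64(-11.9), np.float64(0.05)), (381, -11, np.float64(46.6), np.float64(0.018)), (408, -5, np.float64(61.3), np.float64(0.028)), (422, 17, np.float64(69.0), np.float64(0.051)), (446, 17, np.float64(82.1), np.float64(0.04))]
316.5 [(276, -9, np.float64(-12.7), np.float64(0.102)), (291, 20, np.float64(-3.9), np.float64(0.109)), (304, -23, np.float64(3.7), np.float64(0.109)), (345, -5, np.float64(27.6), np.float64(0.109)), (350, 23, np.float64(30.5), np.float64(0.108)), (364, -19, np.float64(38.6), np.float64(0.102)), (376, 8, np.float64(45.6), np.float64(0.018)), (403, -6, np.float64(61.3), np.float64(0.028)), (416, 19, np.float64(68.9), np.float64(0.051)), (439, 17, np.float64(82.3), np.float64(0.04)), (455, -13, np.float64(91.6), np.float64(0.032))]
5811 y [-12.  -10.1  17.6  45.   46.9] z 0.0507
2808 y [63.9 68.7 74.3 81.9 82.8] z 0.0506
frame [  5.  129.4] [120.  110.6] 0.18
fence top y min [182.1 182.6]
```

The gap is about 22.8 mm, so the squeeze is about 17 mm, which agrees with the force of about 8.3 N. It needs 4–5 mm more.

>>> carry_out --deltas '[[[0,0.1,0],[0,0,0],255],[[0,0.2,0],[0,0,0],255],[[0,0.2,0],[0,0,0],255],[[0,0,0],[0,0,0],255],[[0,0,0],[0,0,0],255]]'

```text
clock: 10.35
position: [0.5065, 0.0531, 0.2572]
ee_rot: [0.134, 0.991, -0.002, -0.001]
force: [-5.3, -10.1, 7.3]
grip_width: 0.178
grip_force: 60.1
```

```bash
cat > gap.py <<'E'
from h import *
go(0,18,.101,.155); f=[]
for i in range(8):
    c=cam("wrist"); im,d=cams.read_camera("wrist"); f.append(state()["force"])
f=np.array(f); print("F jig y mean",(f[:,:2]@JY).mean())
P=pts("wrist",d,c); g=cv2.cvtColor(im,cv2.COLOR_BGR2GRAY).astype(float)
r=g[245:258].mean(0); dr=np.gradient(cv2.GaussianBlur(r[None],(0,0),1)[0])
print([(u,round(dr[u]),J(ray("wrist",u,251.5,.051,c))[1].round(1),np.median(P[245:258,u+3,2]).round(3)) for u in range(265,460) if abs(dr[u])>4 and abs(dr[u])==abs(dr[u-2:u+3]).max()])
cv2.imwrite("pics/w7.png",im)
E
python3 gap.py; python3 look.py pics/s7.png
```

```text
t 10.35 jig tcp [ 0.4 22. ] z 0.2572 F jig [ -2.5 -11.1   7.3] q6 -2.34
shift cm in current axes [ 0.04 -0.4   0.12] in target axes [ 0.04 -0.4   0.12] turn deg [-0.3 -0.  -0.1] toolX in jig -1.0 toolY 1.0
F jig y mean -10.26501898045108
[(274, 9, np.float64(-7.6), np.float64(0.051)), (381, -11, np.float64(50.9), np.float64(0.017)), (402, -5, np.float64(62.4), np.float64(0.031)), (414, 17, np.float64(69.0), np.float64(0.051)), (438, 16, np.float64(82.0), np.float64(0.04)), (456, -14, np.float64(91.9), np.float64(0.032))]
t 10.75 jig tcp [ 0.4 21.9] z 0.2572 F jig [ -2.7 -10.1   6.9] q6 -2.34
shift cm in current axes [ 0.04 -0.39  0.12] in target axes [ 0.04 -0.39  0.12] turn deg [-0.3 -0.  -0.1] toolX in jig -1.0 toolY 1.0
frame rect jig centre [ 15.4 110.4] size [125.4 127.8] ang 0.4 1155 y range [ 53.4 173.9]
```

The squeeze is now about 21 mm at 10.3 N. The frame's near edge is parallel to the fence and 100 mm from it, so it sits square and flush. Handing in while still holding.

```bash
python3 -c "
from h import *
print(ticket.hand_in())"
```

```text
the job is handed in; nothing more can be done
None
```

The job is handed in: the lever is flipped outward to about 1.2 rad, and the frame is square and flush against the fence, pressed through the pad at about 10 N (spring squeezed about 21 mm), with the gripper still holding the pusher there and the pusher not locked.

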